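# Put the sampling bench back in order

## Task

The sampling bench has been tidied wrongly. Stand each of the two bottles and the cup in the round tray that has the colour of its own cap or lid, flat on the tray's floor inside the rim, and lay the pipette in its cradle with the slim cone in the narrow notch and the handle in the wide one. Keep the bottles and the cup upright all the while, and leave the glass beaker where it stands.

Things in the scene. Friction and masses are not known exactly. Their poses are not given: they have to be found in the camera images.
- amber_bottle: Brown (amber) bottle with a BLACK cap, 155 mm tall, 0.5 kg. Origin: centre of its underside, z up. Round body 72 mm across up to a shoulder 139 mm above the origin; above it the cap, 37 mm across, from 139 to 155 mm: grip it there from above, fingertips above 141 mm. Stands on the bench at the start. Belongs in the black tray.
- white_bottle: White bottle with a BLUE cap and a blue band, 130 mm tall, 0.33 kg. Origin: centre of its underside, z up. Round body 60 mm across up to 117 mm, cap 37 mm across from 117 to 130 mm. Stands wrongly in the red tray at the start. Belongs in the blue tray.
- cup: White sample cup with a RED lid, 0.045 kg. Origin: centre of its underside, z up. Looks 72 mm tall with a lid 64 mm across; solid to the touch as a cylinder 57 mm across and 62 mm tall, so grip it with the fingertips 20 to 40 mm above the origin. Stands wrongly in the black tray at the start. Belongs in the red tray.
- pipette: White pipette with orange parts, lying along its y, 236 x 37 x 21 mm, 85 g. Origin: underside, mid length; z up. Slim cone at +y (y 18 to 118 mm, 9 mm wide, underside at z 6). Handle y -88 to 20: x -17 to 2 mm, z 0 to 21; finger hook out to x 18 at y -85 to -43; plunger y -118 to -88. Grip the handle across (along x) near x -7.5, y -18 mm. Belongs in the cradle.
- tray_black: Fixed to the bench. Origin: centre of its underside, z up. Floor 4 mm thick, rim top 14 mm above the bench, rim 5 mm thick, black plastic, inside 92 mm across, outside 102 mm. For the bottle with the black cap. The cup stands in it at the start.
- tray_blue: Fixed to the bench. Origin: centre of its underside, z up. Floor 4 mm thick, rim top 14 mm above the bench, rim 5 mm thick, blue plastic, inside 80 mm across, outside 90 mm. For the bottle with the blue cap. Empty at the start.
- tray_red: Fixed to the bench. Origin: centre of its underside, z up. Floor 4 mm thick, rim top 14 mm above the bench, rim 5 mm thick, red plastic, inside 84 mm across, outside 94 mm. For the cup with the red lid. The white bottle stands in it at the start.
- cradle: Pipette cradle, fixed: white base 74 x 180 x 6 mm, two notched aluminium supports 12 mm thick in y, open between them for fingers. A seated pipette has its origin at (0, 0, 24 mm) of this frame and the same axes. Handle support at y -66: notch 53 mm wide about x 0.5, floor z 24, cheeks to z 38. Cone support at y +65: notch 27 wide about x -7.5, floor z 30, cheeks to z 42.
- beaker: Bystander: clear glass beaker, 72 mm across, 95 mm tall, loose on the bench on the right. Origin: centre of its underside. Do not move it.
There are look-alikes about, which are no part of the job. What is shaped like the cup but purple is not meant.

How it is judged:
By the outcome, as a careful person would: the job done as asked, in the order asked, and still so for the second after the job is handed in, with the robot touching nothing.
It also fails if it takes over 118 s, if anything falls off the work surface, if the arm or the gripper's body presses on something with over 40 N, if the wrist force passes 120 N, or if a joint passes its speed limit or range.

## Robot

A 7-joint arm with a two-finger parallel gripper is mounted at the origin on a cart in front of the work surface, level with it; the furniture and walls round the work are solid. World frame = base frame: x ahead of the robot, y to its left, z up, the work surface at z = 0. Lengths are in m, angles in rad, forces in N, time in s.
With the tool pointing down it reaches from about 0.4 to 0.875 m from the base axis. Payload 19.3 kg.
Tool frame: the origin (TCP) lies on the centre line of the jaws, within the pads' length; the fingertips stand 11 mm ahead of it and the grasp point (between the pads) lies 8 mm behind it; y points along the fingers, x is the direction in which the jaws open and shut, and the axes are right-handed (so a half turn about y gives the same grasp; the last joint's range is limited). The gripper opens to 85 mm and grips with 20 to 120 N. Pads are 22 mm wide; open, the fingers measure 114 mm over their backs; the gripper's body (76 mm by 85 mm) begins 54 mm behind the grasp point. The pads swing forward as they close: fully open they stand 13 mm farther back than shut.
Start: joints at [1.077, 0.521, -0.036, 1.599, 0.021, 1.021, -0.113], TCP at [0.257, -0.57, 0.242] pointing down, gripper open.
Joint ranges: [-2.91, 2.91], [-0.3, 2.13], [-1.5, 1.42], [0.17, 2.43], [-1.26, 4.41], [0.16, 1.93], [-2.52, 2.52]. Speed limits (rad/s): [1.89, 1.89, 2.39, 2.39, 3.01, 3.01, 3.01].

## Interface

Orientations are given as [roll, pitch, yaw] about the fixed x, y, z axes, in that order (R = Rz(yaw) Ry(pitch) Rx(roll)).
In Python, from workcell import monitor, cams, bot gives the robot as it stands.
- The arm moves only by the tool send_rows, never from a script. Its argument "series" is text: rows parted by semicolons, each of 7 numbers parted by spaces: the turn, a rotation vector about the tool's x, y, z in rad, then the shift along the tool's x, y, z in mm, then the opening, from 0 (shut) to 1 (fully open). In form: ax ay az tx ty tz claw; .... A call has 1 to 20 rows; each row is the pose to reach, as a shift and turn from the pose commanded when the call began, along the tool's axes at that moment; what a row does not reach only later rows make up. A row lasts 1/12 s, in which the tool goes at most 41.7 mm and 7.16 degrees, less where a joint would pass 70% of its speed; a pose out of reach is approached as far as the arm can. A call with a gripper value outside its range is refused whole. The fingers move at their own pace and stop on an object; "force" is the grip in N (left out, the last holds). Time passes only in rows, so rows that repeat a pose let the fingers close. It gives the time, the measured TCP pose, the force and the opening at its end, in the units of the state.
- monitor.observe(): the state, without advancing time (a new reading comes with each control period).
- cams.grab_frame(name): name is "scene" or "top" or "wrist"; returns the picture (480x640x3 uint8, red, green, blue); there is no depth.
- cams.get_calibration(name): a dict with "mtx" (3x3 intrinsics, pixels), "k1" (the pictures are not rectified: a ray, as slopes to the right and down, at radius r is drawn at 1 + k1 r^2 times it, then the intrinsics apply), "origin" and "attitude" of the camera in the world. Camera axes: x right, y down, z forward; pixel columns grow to the right and rows downward; lengths in m; the calibration is good to about 2 mm. A picture is of the moment at which its call begins: read the wrist's pose just before it. get_calibration takes no time and is no camera call; for the wrist camera it gives the pose at the moment of the call.
- bot.job_done(): hands the job in, once; it reports no verdict.
The state is a dict: "clock": time; "qpos": joint angles; "qd": joint speeds; "joint_efforts": joint torques, N m; "position": TCP position; "tool_rot": TCP orientation; "force": force on the tool from outside, world axes, zero at the start; "moment": the same for the moment, N m; "grip_width": finger opening in m.
Only numpy, scipy, OpenCV 4.12 (cv2) and the standard library are available. Lean on these libraries where they do the work, as an engineer would, in place of code of your own. Each camera call takes 0.05 s, during which the arm holds its last target.

## Working session

There is one attempt and no reset: what is moved stays moved. The work goes in short steps, Python scripts to look and compute and a tool call to move; the robot and the scene stay as the last step left them, time stands still between calls to the robot, and variables do not carry over. Pictures are saved under pics/ and viewed, and the job is handed in when it is done.

Besides the shell and the picture viewer there is one more tool, called by a JSON object that holds its "method" and its "body", one argument or row to a line. send_rows: Moves the arm, as the interface text tells. Its arguments: {"type":"object","properties":{"series":{"type":"string"},"force":{"type":"number"}},"required":["series"]}

```bash
ls; mkdir -p pics; python3 - <<'E'
from workcell import monitor,cams,bot
import cv2
print(monitor.observe())
for n in ("scene","top","wrist"):
    print(n,cams.get_calibration(n))
for n in ("scene","top"):
    cv2.imwrite(f"pics/{n}0.png",cams.grab_frame(n)[:,:,::-1])
E
```

```text
pics
{'clock': 0.0, 'qpos': array([ 1.07681019,  0.52204975, -0.03627399,  1.60002814,  0.0211992 ,
        1.02108272, -0.11278797]), 'qd': array([-1.39729501e-04,  2.98762543e-04,  3.81826927e-05,  1.08978067e-03,
        5.18963890e-04, -1.89731247e-03, -5.38062773e-04]), 'joint_efforts': array([ 5.42031266e-04, -9.27111697e+01,  1.98046647e+00, -3.69933915e+01,
        1.79820863e-02,  8.27897602e-03, -2.42181000e-05]), 'position': array([ 0.25680952, -0.56943386,  0.24169684]), 'tool_rot': array([-1.57090681e+00,  1.17813846e-03, -1.14705457e+00]), 'force': array([ 0.70370498, -0.39889632,  0.90463538]), 'moment': array([ 0.01382133, -0.0233899 , -0.00197768]), 'grip_width': 0.0854385248457454}
scene {'mtx': array([[463.65436394,   0.        , 310.77007914],
       [  0.        , 463.65436394, 242.2463713 ],
       [  0.        ,   0.        ,   1.        ]]), 'k1': -0.03930744127850924, 'origin': array([-0.12102427,  0.5014822 ,  0.80035323]), 'attitude': array([-2.35981136,  0.00600944, -2.12666373])}
top {'mtx': array([[450.30528348,   0.        , 315.94659038],
       [  0.        , 450.30528348, 235.80971999],
       [  0.        ,   0.        ,   1.        ]]), 'k1': -0.10543133880022951, 'origin': array([0.42551683, 0.1106263 , 1.02852569]), 'attitude': array([-3.03845288, -0.01652053, -1.56891356])}
wrist {'mtx': array([[388.30640549,   0.        , 320.32797543],
       [  0.        , 388.30640549, 240.86923458],
       [  0.        ,   0.        ,   1.        ]]), 'k1': -0.023184112629506152, 'origin': array([ 0.32536452, -0.53772055,  0.37431036]), 'attitude': array([ 2.84772733e+00,  2.10493339e-03, -1.14688833e+00])}
```

View pics/top0.png

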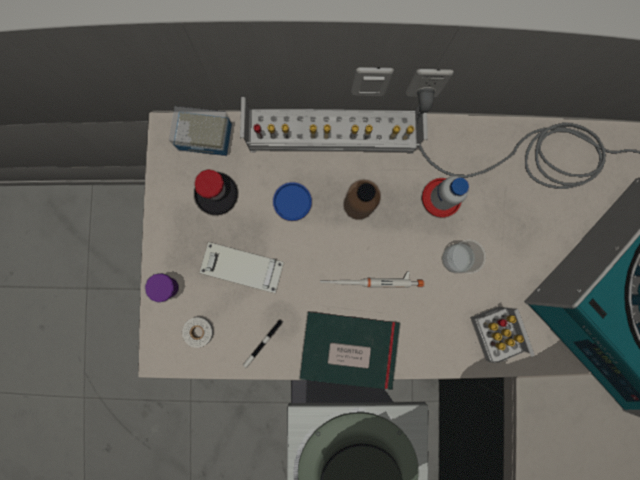

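View pics/scene0.png

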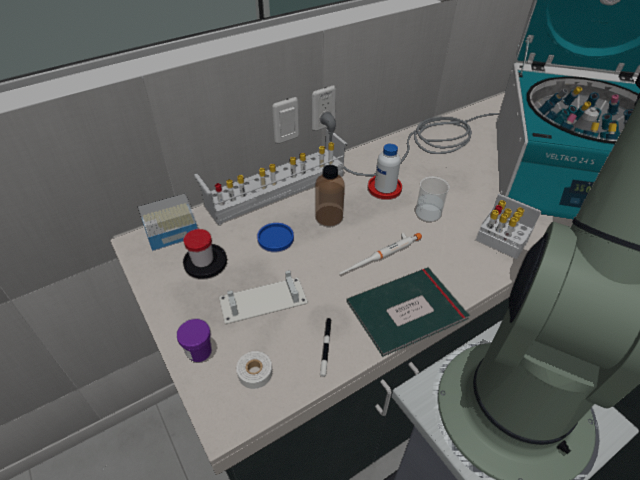

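```bash
cat > h.py <<'E'
import numpy as np, cv2
from scipy.spatial.transform import Rotation as Ro
from scipy.optimize import least_squares
from workcell import monitor,cams,bot
def rays(cal,px):
    px=np.asarray(px,float).reshape(-1,2); M=cal['mtx']
    d=np.c_[(px[:,0]-M[0,2])/M[0,0],(px[:,1]-M[1,2])/M[1,1]]; u=d.copy()
    for _ in range(20): u=d/(1+cal['k1']*(u**2).sum(1,keepdims=True))
    return np.c_[u,np.ones(len(u))]@Ro.from_euler('xyz',cal['attitude']).as_matrix().T
def onz(cal,px,z):
    r=rays(cal,px); o=cal['origin']; return (o+r*((z-o[2])/r[:,2])[:,None])[:,:2]
def proj(cal,P):
    P=np.asarray(P,float).reshape(-1,3); c=(P-cal['origin'])@Ro.from_euler('xyz',cal['attitude']).as_matrix()
    u=c[:,:2]/c[:,2:]; u=u*(1+cal['k1']*(u**2).sum(1,keepdims=True)); M=cal['mtx']
    return np.c_[u[:,0]*M[0,0]+M[0,2],u[:,1]*M[1,1]+M[1,2]]
def circ(p,r=None):
    c=p.mean(0)
    if r is None:
        s=least_squares(lambda v:np.hypot(*(p-v[:2]).T)-v[2],[*c,.04],loss='soft_l1',f_scale=.001)
    else: s=least_squares(lambda v:np.hypot(*(p-v[:2]).T)-r,c,loss='soft_l1',f_scale=.001)
    return s.x, np.abs(s.fun).mean()
def big(m,n=1):
    cs=cv2.findContours(m.astype(np.uint8),cv2.RETR_EXTERNAL,cv2.CHAIN_APPROX_NONE)[0]
    return sorted(cs,key=cv2.contourArea,reverse=True)[:n]
def st():
    s=monitor.observe(); print('t',round(s['clock'],2),'p',s['position'].round(4),'rpy',s['tool_rot'].round(4),'F',s['force'].round(1),'w',round(s['grip_width'],4)); return s
def togo(tgt,yaw):
    """shift(mm) in tool axes and turn about tool y to bring TCP to tgt, tool down with yaw"""
    s=monitor.observe(); R=Ro.from_euler('xyz',s['tool_rot'])
    Rt=Ro.from_euler('xyz',[-np.pi/2,0,yaw])
    print('rotvec',(R.inv()*Rt).as_rotvec().round(4),'shift',(R.inv().apply(np.array(tgt)-s['position'])*1e3).round(1))
E
cat > m1.py <<'E'
from h import *
for n in ("top","scene"):
    im=cv2.imread(f"pics/{n}0.png"); cal=cams.get_calibration(n)
    hsv=cv2.cvtColor(im,cv2.COLOR_BGR2HSV); H,S,V=cv2.split(hsv)
    for nm,m,z in (('blue',(H>100)&(H<130)&(S>120)&(V>50),None),('red',((H<8)|(H>172))&(S>130)&(V>60),None),('dark',(V<50),None),('purple',(H>130)&(H<160)&(S>80),None)):
        for c in big(m,7):
            if cv2.contourArea(c)<60: continue
            x,y,w,h=cv2.boundingRect(c); print(n,nm,cv2.contourArea(c),(x,y,w,h))
E
python3 m1.py
python3 - <<'E'
import cv2
a=cv2.imread('pics/top0.png')[100:300,140:500]
cv2.imwrite('pics/topz.png',cv2.resize(a,(800,444),interpolation=cv2.INTER_CUBIC))
a=cv2.imread('pics/scene0.png')[130:340,170:460]
cv2.imwrite('pics/scenez.png',cv2.resize(a,(800,579),interpolation=cv2.INTER_CUBIC))
E
```

```text
top blue 1050.0 (274, 183, 37, 37)
top blue 204.0 (451, 178, 17, 17)
top red 589.0 (195, 170, 29, 28)
top red 424.5 (422, 178, 38, 39)
top red 97.5 (385, 322, 10, 67)
top dark 6483.5 (439, 377, 66, 103)
top dark 2838.5 (320, 434, 83, 46)
top dark 2133.5 (563, 308, 77, 95)
top dark 1469.5 (306, 376, 88, 28)
top dark 737.0 (195, 173, 43, 42)
top dark 316.0 (624, 244, 16, 105)
top dark 262.5 (357, 183, 19, 19)
top purple 643.5 (146, 274, 32, 28)
scene blue 774.0 (258, 223, 36, 28)
scene blue 291.0 (149, 224, 48, 26)
scene blue 122.0 (384, 144, 14, 12)
scene red 453.5 (184, 229, 27, 23)
scene red 255.0 (368, 176, 34, 23)
scene red 86.5 (423, 269, 42, 49)
scene dark 14159.0 (226, 223, 351, 257)
scene dark 1734.5 (589, 384, 51, 96)
scene dark 676.5 (183, 244, 44, 35)
scene dark 510.0 (560, 180, 34, 35)
scene dark 430.5 (527, 77, 113, 69)
scene dark 365.5 (571, 217, 69, 34)
scene dark 271.5 (586, 333, 54, 66)
scene purple 1031.0 (177, 319, 34, 43)
```

View pics/topz.png

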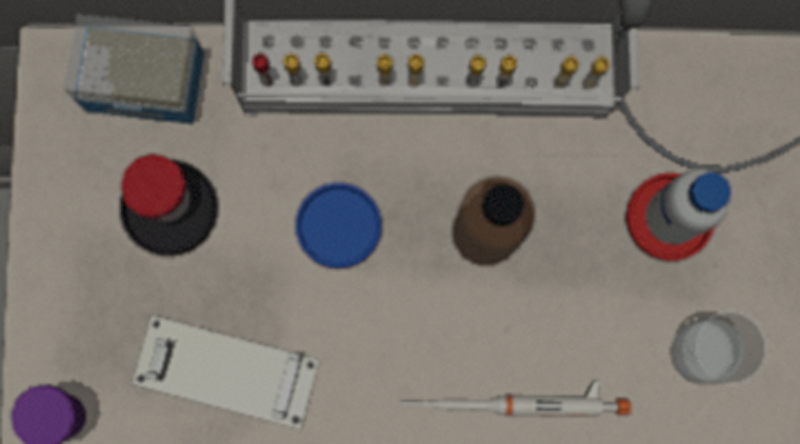

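View pics/scenez.png

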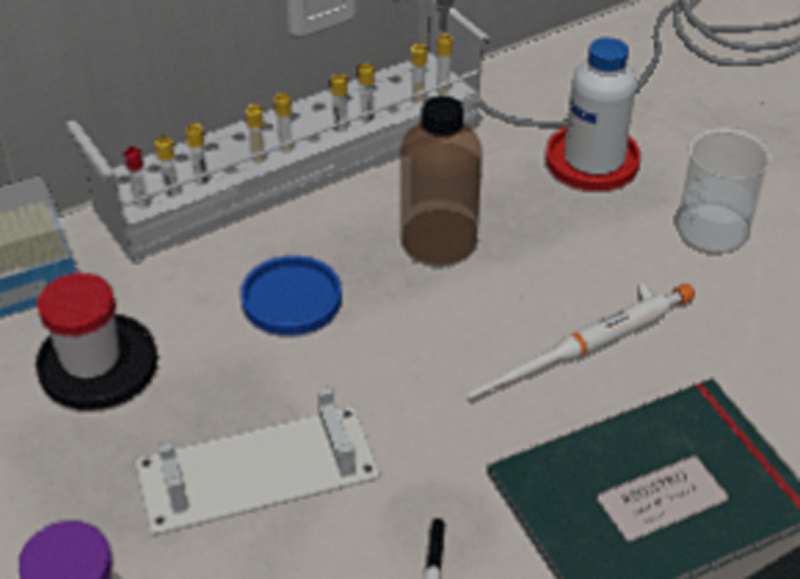

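```bash
cat > m2.py <<'E'
from h import *
for n in ("top","scene"):
    im=cv2.imread(f"pics/{n}0.png"); cal=cams.get_calibration(n)
    H,S,V=cv2.split(cv2.cvtColor(im,cv2.COLOR_BGR2HSV))
    B=(H>100)&(H<130)&(S>120)&(V>50); R=((H<8)|(H>172))&(S>130)&(V>60); D=V<50
    def sub(m,x,y,w,h):
        o=np.zeros_like(m); o[y:y+h,x:x+w]=m[y:y+h,x:x+w]; return o
    def pts(m): 
        c=big(m)[0][:,0,:]; 
        return c if len(c)<8 else cv2.convexHull(c)[:,0,:]
    box=dict(top=dict(bt=(270,175,45,50),bc=(446,172,28,28),rt=(415,170,50,55),cl=(190,165,38,36),kt=(190,165,52,55),ac=(350,178,28,28)),
       scene=dict(bt=(250,215,50,45),bc=(380,140,22,18),rt=(360,170,48,35),cl=(180,225,35,30),kt=(178,235,55,50),ac=(320,160,24,22)))[n]
    for k,m,z,r in (('bt',B,.014,.045),('bc',B,.134,.0185),('rt',R,.014,.047),('cl',R,.076,.032),('kt',D,.014,.051),('ac',D,.155,.0185)):
        p=pts(sub(m,*box[k])); w=onz(cal,p,z)
        f,e=circ(w); f2,e2=circ(w,r); print(n,k,f.round(4),round(e*1e3,2),'fixed r',f2.round(4),round(e2*1e3,2))
E
python3 m2.py
```

```text
top bt [0.6101 0.1491 0.0428] 0.22 fixed r [0.6094 0.1502] 2.08
top bc [ 0.6221 -0.1985  0.0176] 0.7 fixed r [ 0.6224 -0.1984] 1.01
top rt [ 0.6213 -0.1961  0.0454] 0.44 fixed r [ 0.6223 -0.1971] 1.27
top cl [0.637  0.3275 0.0307] 0.36 fixed r [0.6368 0.3272] 1.28
top kt [0.6278 0.324  0.0487] 0.32 fixed r [0.6294 0.3255] 1.71
top ac [ 0.6038 -0.0021  0.0189] 0.49 fixed r [ 0.6038 -0.0022] 0.53
scene bt [0.609  0.1562 0.0465] 1.73 fixed r [0.6091 0.1559] 2.12
scene bc [ 0.6191 -0.1873  0.0241] 1.8 fixed r [ 0.6155 -0.189 ] 4.78
scene rt [ 0.6199 -0.1878  0.0492] 1.62 fixed r [ 0.6186 -0.1875] 2.31
scene cl [0.6335 0.3352 0.034 ] 1.42 fixed r [0.6345 0.3349] 2.18
scene kt [0.6238 0.3317 0.0518] 1.35 fixed r [0.6235 0.3319] 1.42
scene ac [0.597  0.0078 0.0242] 1.74 fixed r [0.5983 0.0066] 5.2
```

```bash
python3 - <<'E'
from h import *
cv2.imwrite("pics/w0.png",cams.grab_frame("wrist")[:,:,::-1])
for n in ("top","scene"):
    c=cams.get_calibration(n); print(n,proj(c,[[0,0,0],[.257,-.57,.23],[.257,-.57,.0],[.622,-.198,0],[.3,0,0]]).round(0).tolist())
c=cams.get_calibration("top")
print(onz(c,[[530,300],[640,180],[640,400],[148,112],[140,378],[515,378]],0), onz(c,[[530,300],[640,180]],.2))
E
```

```text
top [[357.0, 471.0], [664.0, 368.0], [594.0, 352.0], [440.0, 198.0], [357.0, 338.0]]
scene [[514.0, 409.0], [627.0, 140.0], [586.0, 216.0], [386.0, 189.0], [407.0, 298.0]]
[[ 0.38250478 -0.4084443 ]
 [ 0.67639934 -0.72290873]
 [ 0.13348407 -0.69497968]
 [ 0.83021552  0.49875733]
 [ 0.20586358  0.49295323]
 [ 0.20275171 -0.36765655]] [[ 0.3908686  -0.30750942]
 [ 0.62761446 -0.56082527]]
```

View pics/w0.png

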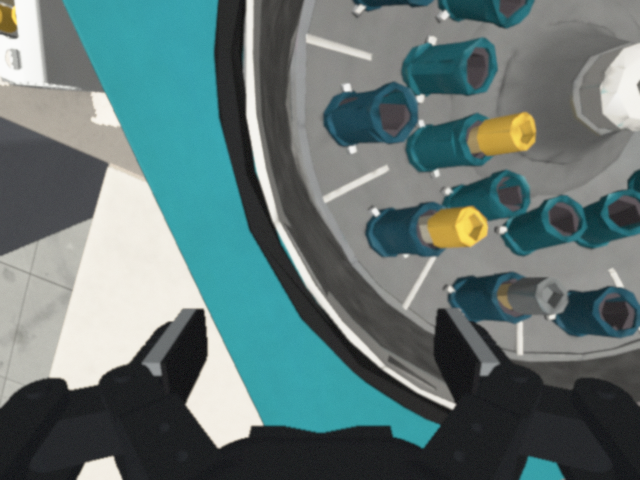

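```bash
python3 - <<'E'
from h import *
st(); togo([.257,-.57,.36],-1.147); togo([.622,-.198,.28],-1.5708)
E
```

```text
t 0.15 p [ 0.2569 -0.5695  0.2419] rpy [-1.5709e+00  8.0000e-04 -1.1470e+00] F [-0.2 -0.  -0.8] w 0.0855
rotvec [ 0.0001 -0.     -0.0008] shift [ 4.000e-01 -1.181e+02 -1.000e-01]
rotvec [ 2.000e-04  4.238e-01 -8.000e-04] shift [-188.6  -38.   485.6]
```

{"method": "send_rows", "body": {
  "series": "0 0 0 0 -40 0 1; 0 0 0 0 -80 0 1; 0 0 0 0 -118 0 1; 0 0.424 0 -189 -100 486 1; 0 0.424 0 -189 -100 486 1; 0 0.424 0 -189 -100 486 1; 0 0.424 0 -189 -100 486 1; 0 0.424 0 -189 -100 486 1; 0 0.424 0 -189 -100 486 1; 0 0.424 0 -189 -100 486 1; 0 0.424 0 -189 -100 486 1; 0 0.424 0 -189 -38 486 1; 0 0.424 0 -189 -38 486 1; 0 0.424 0 -189 -38 486 1; 0 0.424 0 -189 -38 486 1; 0 0.424 0 -189 -38 486 1; 0 0.424 0 -189 -38 486 1; 0 0.424 0 -189 -38 486 1",
  "force": 40
}}

```text
clock: 1.65
position: [0.6231, -0.195, 0.2786]
tool_rot: [-1.573, 0.001, -1.567]
force: [-0.4, 0.1, -0.6]
grip_width: 0.0858
```

```bash
python3 - <<'E'
from h import *
st(); print(cams.get_calibration("wrist"))
cv2.imwrite("pics/w1.png",cams.grab_frame("wrist")[:,:,::-1])
E
```

```text
t 1.65 p [ 0.6231 -0.195   0.2786] rpy [-1.5730e+00  1.4000e-03 -1.5671e+00] F [-0.4  0.1 -0.6] w 0.0858
{'mtx': array([[388.30640549,   0.        , 320.32797543],
       [  0.        , 388.30640549, 240.86923458],
       [  0.        ,   0.        ,   1.        ]]), 'k1': -0.023184112629506152, 'origin': array([ 0.69832123, -0.19339817,  0.41104348]), 'attitude': array([ 2.84523852e+00,  2.25421954e-03, -1.56707989e+00])}
```

View pics/w1.png

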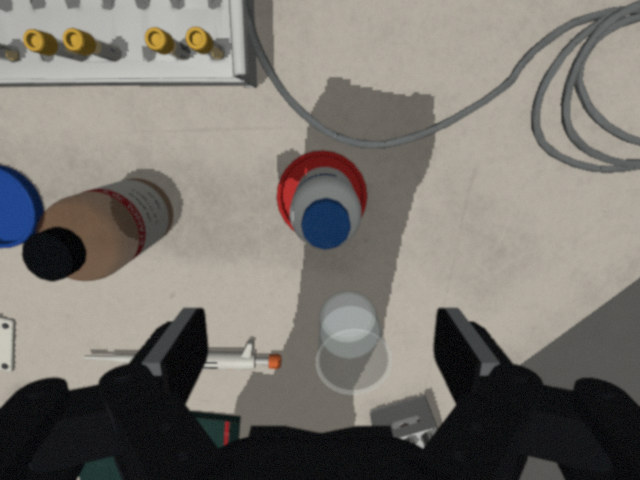

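```bash
cat > cap.py <<'E'
from h import *
def col(im):
    H,S,V=cv2.split(cv2.cvtColor(im,cv2.COLOR_BGR2HSV))
    return dict(b=(H>100)&(H<130)&(S>120)&(V>50),r=((H<8)|(H>172))&(S>130)&(V>50),d=V<50)
def meas(im,cal,color,box,z,r):
    m=col(im)[color]; o=np.zeros_like(m); x,y,w,h=box; o[y:y+h,x:x+w]=m[y:y+h,x:x+w]
    p=cv2.convexHull(big(o)[0])[:,0,:]; w=onz(cal,p,z); f,e=circ(w); f2,e2=circ(w,r)
    print(color,'free',f.round(4),round(e*1e3,2),'fixed',f2.round(4),round(e2*1e3,2)); return f
E
python3 - <<'E'
from cap import *
im=cv2.imread("pics/w1.png"); cal=cams.get_calibration("wrist")
meas(im,cal,'b',(295,190,65,65),.134,.0185)
meas(im,cal,'r',(270,145,105,100),.014,.047)
# red outer lower edge: use z=.007 too
meas(im,cal,'d',(15,220,75,65),.155,.0185)
s=st(); togo([.6225,-.1975,.20],-1.5708)
E
```

```text
b free [ 0.6258 -0.1992  0.0181] 0.42 fixed [ 0.6259 -0.1993] 0.44
r free [ 0.6243 -0.1963  0.0462] 0.14 fixed [ 0.6235 -0.1965] 0.6
d free [ 0.6118 -0.0059  0.0226] 1.03 fixed [ 0.6098 -0.0077] 3.46
t 1.7 p [ 0.6224 -0.197   0.2795] rpy [-1.5721e+00  2.0000e-04 -1.5698e+00] F [-0.5 -1.4  0.5] w 0.085
rotvec [ 0.0013  0.001  -0.0002] shift [ 0.5 79.5  0.3]
```

{"method": "send_rows", "body": {
  "series": "0 0 0 0 40 2.5 1; 0 0 0 0 80 2.5 1; 0 0 0 0 110 2.5 1; 0 0 0 0 130 2.5 1; 0 0 0 0 145 2.5 1; 0 0 0 0 145 2.5 1; 0 0 0 0 145 2.5 1; 0 0 0 0 145 2.5 0; 0 0 0 0 145 2.5 0; 0 0 0 0 145 2.5 0; 0 0 0 0 145 2.5 0; 0 0 0 0 145 2.5 0; 0 0 0 0 145 2.5 0; 0 0 0 0 145 2.5 0; 0 0 0 0 145 2.5 0",
  "force": 40
}}

```text
clock: 2.95
position: [0.6253, -0.1979, 0.1364]
tool_rot: [-1.569, -0.001, -1.571]
force: [0.1, -1.2, 7.8]
grip_width: 0.035
```

```bash
python3 - <<'E'
from h import *
st(); togo([.6245,-.198,.20],-1.5708)
cv2.imwrite("pics/w2.png",cams.grab_frame("wrist")[:,:,::-1])
E
```

```text
t 2.95 p [ 0.6253 -0.1979  0.1364] rpy [-1.5692e+00 -7.0000e-04 -1.5712e+00] F [ 0.1 -1.2  7.8] w 0.035
rotvec [-0.0016 -0.0004  0.0007] shift [  0.1 -63.6  -0.7]
```

View pics/w2.png

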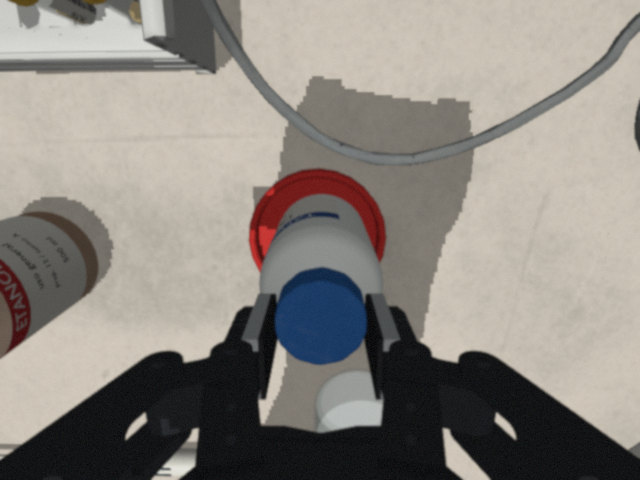

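{"method": "send_rows", "body": {
  "series": "0 0 0 0 -15 0 0; 0 0 0 0 -45 0 0; 0 0 0 0 -80 0 0; 0 0 0 0 -120 0 0; 0 0 0 0 -155 0 0; 0 0 0 0 -180 0 0; 0 0 0 -10 -190 0 0; 0 0 0 -35 -190 0 0; 0 0 0 -70 -190 -3 0; 0 0 0 -110 -190 -5 0; 0 0 0 -150 -190 -7 0; 0 0 0 -190 -190 -9 0; 0 0 0 -230 -190 -11 0; 0 0 0 -270 -190 -12 0; 0 0 0 -305 -190 -13.5 0; 0 0 0 -330 -190 -13.5 0; 0 0 0 -344 -190 -13.5 0; 0 0 0 -348 -190 -13.5 0; 0 0 0 -348 -190 -13.5 0; 0 0 0 -348 -190 -13.5 0",
  "force": 60
}}

```text
clock: 4.67
position: [0.6113, 0.1493, 0.3247]
tool_rot: [-1.572, -0.001, -1.572]
force: [-0.2, 0.1, -3.0]
grip_width: 0.0343
```

```bash
python3 - <<'E'
from cap import *
st(); cal=cams.get_calibration("wrist"); im=cams.grab_frame("wrist")[:,:,::-1].copy()
cv2.imwrite("pics/w3.png",im)
np.save('cal3.npy',cal,allow_pickle=True)
for c in big(col(im)['b'],5): print(cv2.contourArea(c),cv2.boundingRect(c))
E
```

```text
t 4.67 p [0.6113 0.1493 0.3247] rpy [-1.5716e+00 -1.0000e-03 -1.5719e+00] F [-0.2  0.1 -3. ] w 0.0343
6714.5 (276, 268, 90, 95)
2862.0 (280, 151, 77, 58)
1054.5 (163, 1, 15, 87)
24.5 (313, 213, 25, 4)
0.0 (305, 215, 1, 1)
```

View pics/w3.png

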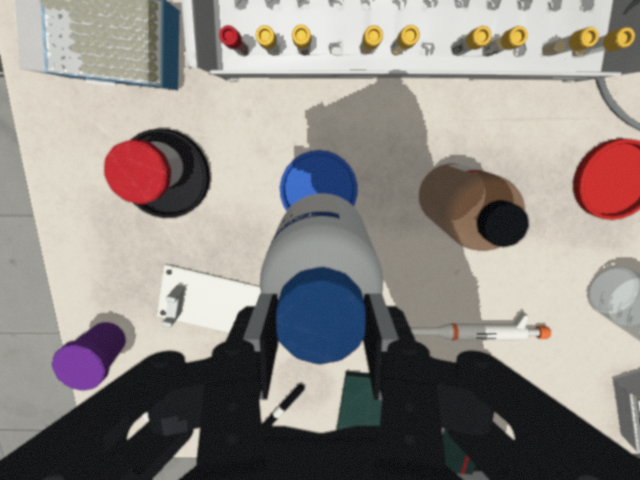

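```bash
cat > m3.py <<'E'
from cap import *
im=cv2.imread("pics/w3.png"); cal=np.load('cal3.npy',allow_pickle=True).item()
m=col(im)
def f(color,box,z,r,ymax=999,xmax=999):
    o=np.zeros_like(m[color]); x,y,w,h=box; o[y:y+h,x:x+w]=m[color][y:y+h,x:x+w]
    p=cv2.convexHull(big(o)[0])[:,0,:]; p=p[(p[:,1]<ymax)&(p[:,0]<xmax)]
    W=onz(cal,p+[0.0,0.0],z); a,e=circ(W); b,e2=circ(W,r); print(color,'free',a.round(4),round(e*1e3,2),'fixed',b.round(4),round(e2*1e3,2))
f('b',(275,145,90,50),.012,.0445,192)
f('r',(100,130,75,80),.076,.032)
f('d',(100,120,115,100),.012,.0505)
f('d',(470,190,65,60),.155,.0185)
f('r',(565,130,75,95),.012,.0465,999,635)
togo([.611,.15,.139],-1.5708)
E
python3 m3.py
```

```text
b free [0.6129 0.1532 0.0437] 0.14 fixed [0.6119 0.1531] 0.29
r free [0.6413 0.33   0.0318] 0.44 fixed [0.6413 0.33  ] 0.45
d free [0.6314 0.3286 0.0498] 0.64 fixed [0.6316 0.3293] 0.78
d free [0.6099 0.0043 0.0197] 1.08 fixed [0.6097 0.0043] 1.4
r free [ 0.6247 -0.1906  0.0476] 1.01 fixed [ 0.625  -0.1894] 1.03
rotvec [ 0.0005 -0.0019  0.0009] shift [ -1.3 185.9  -0.3]
```

```bash
cat >> m3.py <<'E'
f('b',(270,260,105,110),.322,.0185)
E
python3 m3.py | tail -1; python3 - <<'E'
from cap import *
# w2: cap gripped at known pose
E
```

```text
b free [0.6143 0.1511 0.0195] 0.67 fixed [0.6143 0.1509] 1.06
```

{"method": "send_rows", "body": {
  "series": "0 0 0 -1 35 -1 0; 0 0 0 -1 75 -1 0; 0 0 0 -1 115 -1 0; 0 0 0 -1 145 -1 0; 0 0 0 -1 165 -1 0; 0 0 0 -1 178 -1 0; 0 0 0 -1 184 -1 0; 0 0 0 -1 188.5 -1 0; 0 0 0 -1 188.5 -1 0; 0 0 0 -1 188.5 -1 0; 0 0 0 -1 188.5 -1 0"
}}

```text
clock: 5.63
position: [0.6109, 0.1515, 0.1379]
tool_rot: [-1.569, 0.0, -1.571]
force: [-0.4, -0.5, -3.6]
grip_width: 0.0341
```

{"method": "send_rows", "body": {
  "series": "0 0 0 0 1 0 0; 0 0 0 0 2 0 0; 0 0 0 0 2 0 0; 0 0 0 0 2 0 0"
}}

```text
clock: 5.97
position: [0.6114, 0.1514, 0.1366]
tool_rot: [-1.568, 0.0, -1.571]
force: [-3.0, -2.8, 13.5]
grip_width: 0.0341
```

{"method": "send_rows", "body": {
  "series": "0 0 0 0 0 0 1; 0 0 0 0 0 0 1; 0 0 0 0 0 0 1; 0 0 0 0 0 0 1; 0 0 0 0 0 0 1; 0 0 0 0 -20 0 1; 0 0 0 0 -60 0 1; 0 0 0 0 -100 0 1; 0 0 0 -20 -125 0 1; 0 0 0 -60 -125 5 1; 0 0 0 -100 -125 10 1; 0 0 0 -140 -125 20 1; 0 0 0 -165 -125 27 1; 0 0 0 -177 -125 27 1; 0 0 0 -177 -125 27 1; 0 0 0 -177 -125 27 1; 0 0 0 -177 -125 27 1"
}}

```text
clock: 7.38
position: [0.6377, 0.3268, 0.2598]
tool_rot: [-1.571, -0.001, -1.572]
force: [1.1, -0.2, 1.0]
grip_width: 0.0856
```

```bash
python3 - <<'E'
from cap import *
st(); cal=cams.get_calibration("wrist"); im=cams.grab_frame("wrist")[:,:,::-1].copy()
cv2.imwrite("pics/w4.png",im); np.save('cal4.npy',cal,allow_pickle=True)
for k in 'rb':
  for c in big(col(im)[k],4): print(k,cv2.contourArea(c),cv2.boundingRect(c))
togo([.638,.328,.05],-1.5708)
E
```

```text
t 7.38 p [0.6377 0.3268 0.2598] rpy [-1.5707e+00 -9.0000e-04 -1.5724e+00] F [ 1.1 -0.2  1. ] w 0.0856
r 4338.0 (278, 174, 75, 76)
r 508.0 (450, 46, 30, 25)
b 2150.5 (532, 243, 58, 50)
b 2093.5 (448, 182, 89, 86)
b 0.5 (498, 223, 2, 2)
b 0.5 (519, 212, 2, 2)
rotvec [-0.0004 -0.002   0.0008] shift [-1.6e+00  2.1e+02  1.0e-01]
```

View pics/w4.png

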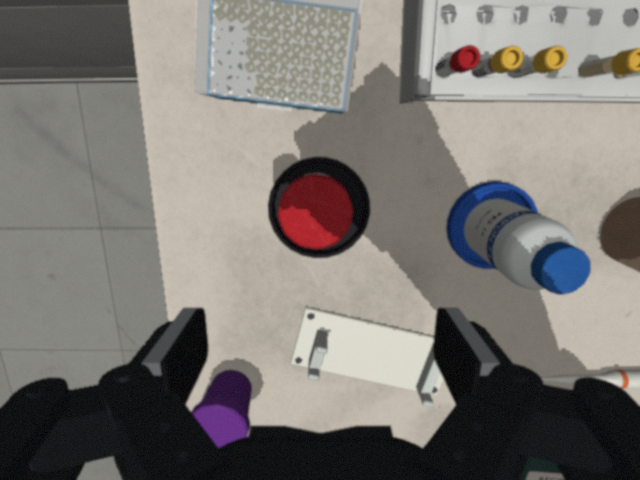

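```bash
python3 - <<'E'
from cap import *
im=cv2.imread("pics/w4.png"); cal=np.load('cal4.npy',allow_pickle=True).item()
meas(im,cal,'r',(270,165,95,95),.076,.032)
meas(im,cal,'d',(260,150,120,115),.013,.051)
print(onz(cal,[[285,111]],0),onz(cal,[[285,98]],.07),onz(cal,[[200,95],[355,112]],.07))
ct=cams.get_calibration('top'); print(onz(ct,[[205,152]],0),onz(ct,[[205,138]],.07))
c=meas(im,cal,'b',(525,235,70,65),.134,.0185)
E
```

```text
r free [0.6414 0.333  0.0318] 0.38 fixed [0.6414 0.333 ] 0.39
d free [0.6315 0.33   0.0499] 0.19 fixed [0.6313 0.33  ] 1.09
[[0.72429067 0.36220396]] [[0.73192015 0.35589652]] [[0.73445819 0.42243404]
 [0.72137663 0.30084807]]
[[0.72963702 0.35568888]] [[0.74086911 0.34022609]]
b free [0.6142 0.1563 0.0203] 1.36 fixed [0.6143 0.1568] 1.89
```

{"method": "send_rows", "body": {
  "series": "0 0 0 -2 40 2.5 1; 0 0 0 -2 80 2.5 1; 0 0 0 -2 120 2.5 1; 0 0 0 -2 155 2.5 1; 0 0 0 -2 185 2.5 1; 0 0 0 -2 207 2.5 1; 0 0 0 -2 217 2.5 1; 0 0 0 -2 217 2.5 1; 0 0 0 -2 217 2.5 0; 0 0 0 -2 217 2.5 0; 0 0 0 -2 217 2.5 0; 0 0 0 -2 217 2.5 0; 0 0 0 -2 217 2.5 0; 0 0 0 -2 217 2.5 0; 0 0 0 -2 217 2.5 0; 0 0 0 -2 217 2.5 0",
  "force": 20
}}

```text
clock: 8.77
position: [0.641, 0.3306, 0.0451]
tool_rot: [-1.568, 0.001, -1.571]
force: [-1.1, -1.7, 7.4]
grip_width: 0.0564
```

```bash
python3 - <<'E'
from cap import *
st(); im=cams.grab_frame("wrist")[:,:,::-1].copy()
cv2.imwrite("pics/w5.png",im)
E
```

```text
t 8.77 p [0.641  0.3306 0.0451] rpy [-1.5682e+00  1.2000e-03 -1.5714e+00] F [-1.1 -1.7  7.4] w 0.0564
```

View pics/w5.png

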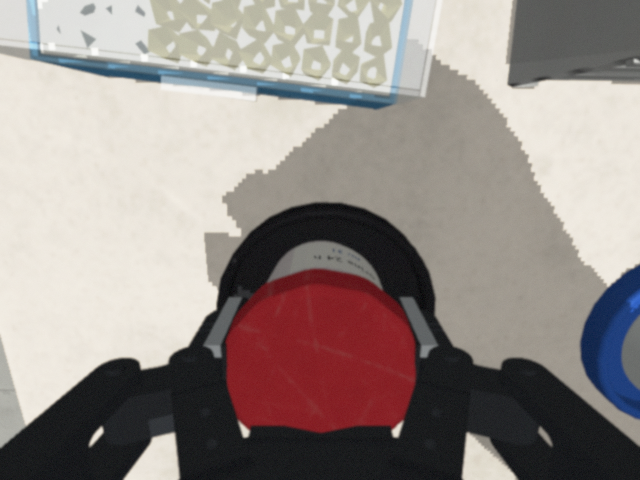

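{"method": "send_rows", "body": {
  "series": "0 0 0 0 -15 0 0; 0 0 0 0 -45 0 0; 0 0 0 0 -85 0 0; 0 0 0 0 -125 0 0; 0 0 0 0 -165 0 0; 0 0 0 0 -190 0 0; 0 0 0 10 -200 0 0; 0 0 0 40 -205 -2 0; 0 0 0 80 -205 -4 0; 0 0 0 120 -205 -6 0; 0 0 0 160 -205 -8 0; 0 0 0 200 -205 -10 0; 0 0 0 240 -205 -12 0; 0 0 0 280 -205 -14 0; 0 0 0 320 -205 -16 0; 0 0 0 360 -205 -17 0; 0 0 0 400 -205 -17 0; 0 0 0 440 -205 -17 0; 0 0 0 475 -205 -17 0; 0 0 0 505 -205 -17 0"
}}

```text
clock: 10.48
position: [0.6219, -0.178, 0.249]
tool_rot: [-1.57, -0.001, -1.573]
force: [0.2, -0.1, 0.0]
grip_width: 0.0564
```

{"method": "send_rows", "body": {
  "series": "0 0 0 15 0 0 0; 0 0 0 21 0 0 0; 0 0 0 21 0 0 0; 0 0 0 21 0 0 0; 0 0 0 21 0 0 0"
}}

```text
clock: 10.9
position: [0.623, -0.1936, 0.2481]
tool_rot: [-1.571, 0.001, -1.569]
force: [-0.0, 0.1, 0.1]
grip_width: 0.0565
```

```bash
python3 - <<'E'
from cap import *
st(); cal=cams.get_calibration("wrist"); im=cams.grab_frame("wrist")[:,:,::-1].copy()
cv2.imwrite("pics/w6.png",im); np.save('cal6.npy',cal,allow_pickle=True)
for c in big(col(im)['r'],4): print(cv2.contourArea(c),cv2.boundingRect(c))
E
```

```text
t 10.9 p [ 0.623  -0.1936  0.2481] rpy [-1.5705e+00  8.0000e-04 -1.5690e+00] F [-0.   0.1  0.1] w 0.0565
25607.5 (225, 269, 191, 164)
6834.0 (275, 154, 97, 91)
107.5 (101, 206, 30, 41)
27.0 (120, 256, 9, 12)
```

View pics/w6.png

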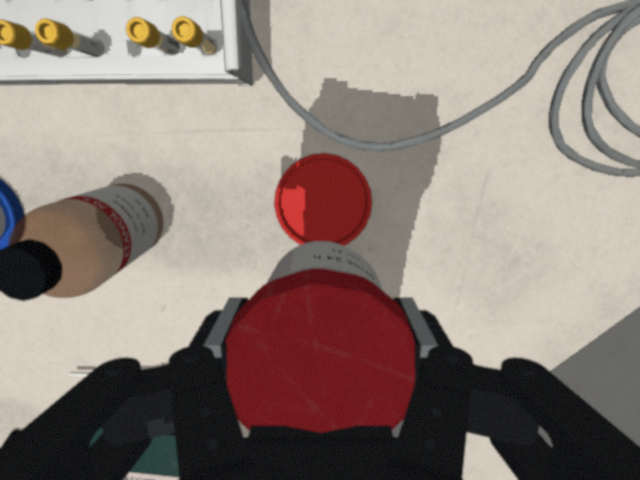

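```bash
python3 - <<'E'
from cap import *
im=cv2.imread("pics/w6.png"); cal=np.load('cal6.npy',allow_pickle=True).item()
meas(im,cal,'r',(270,148,108,95),.013,.047)
meas(im,cal,'r',(220,262,200,175),.277,.032)
st()
E
```

```text
r free [ 0.6247 -0.194   0.0463] 0.14 fixed [ 0.6244 -0.1939] 0.63
r free [ 0.6261 -0.192   0.0312] 1.13 fixed [ 0.6253 -0.1919] 1.22
t 10.95 p [ 0.6231 -0.1937  0.248 ] rpy [-1.5706e+00  7.0000e-04 -1.5688e+00] F [-0.1  0.8 -0.2] w 0.0565
```

{"method": "send_rows", "body": {
  "series": "0 0 0 1.5 35 -1 0; 0 0 0 1.5 75 -1 0; 0 0 0 1.5 115 -1 0; 0 0 0 1.5 150 -1 0; 0 0 0 1.5 175 -1 0; 0 0 0 1.5 190 -1 0; 0 0 0 1.5 198 -1 0; 0 0 0 1.5 202 -1 0; 0 0 0 1.5 202 -1 0; 0 0 0 1.5 202 -1 0"
}}

```text
clock: 11.78
position: [0.6225, -0.1967, 0.0468]
tool_rot: [-1.569, -0.0, -1.57]
force: [-0.2, -0.4, 0.2]
grip_width: 0.0565
```

{"method": "send_rows", "body": {
  "series": "0 0 0 0 1 0 0; 0 0 0 0 2 0 0; 0 0 0 0 2 0 0; 0 0 0 0 2 0 0"
}}

```text
clock: 12.12
position: [0.6223, -0.1972, 0.0448]
tool_rot: [-1.569, -0.0, -1.571]
force: [-2.2, 0.0, 7.4]
grip_width: 0.0561
```

{"method": "send_rows", "body": {
  "series": "0 0 0 0 0 0 1; 0 0 0 0 0 0 1; 0 0 0 0 0 0 1; 0 0 0 0 0 0 1; 0 0 0 0 0 0 1; 0 0 0 0 -20 0 1; 0 0 0 0 -60 0 1; 0 0 0 0 -100 0 1; 0 0 0 0 -140 0 1; 0 0 0 0 -180 0 1; 0 0 0 0 -220 0 1; 0 0 0 -30 -238 -3 1; 0 0 0 -70 -238 -6 1; 0 0 0 -110 -238 -9 1; 0 0 0 -150 -238 -13 1; 0 0 0 -185 -238 -16 1; 0 0 0 -197 -238 -16 1; 0 0 0 -197 -238 -16 1; 0 0 0 -197 -238 -16 1; 0 0 0 -197 -238 -16 1"
}}

```text
clock: 13.78
position: [0.6059, -0.0015, 0.2817]
tool_rot: [-1.571, -0.001, -1.572]
force: [-0.8, 0.0, -0.4]
grip_width: 0.0851
```

```bash
python3 - <<'E'
from cap import *
st(); cal=cams.get_calibration("wrist"); im=cams.grab_frame("wrist")[:,:,::-1].copy()
cv2.imwrite("pics/w7.png",im); np.save('cal7.npy',cal,allow_pickle=True)
for k in 'dr':
  for c in big(col(im)[k],4): print(k,cv2.contourArea(c),cv2.boundingRect(c))
E
```

```text
t 13.78 p [ 0.6059 -0.0015  0.2817] rpy [-1.5709e+00 -7.0000e-04 -1.5725e+00] F [-0.8  0.  -0.4] w 0.0851
d 54639.0 (0, 309, 640, 171)
d 4373.5 (0, 127, 59, 95)
d 2112.0 (295, 204, 51, 54)
d 15.0 (58, 35, 8, 6)
r 7904.0 (461, 134, 114, 93)
r 629.0 (0, 6, 33, 28)
r 50.5 (377, 409, 7, 17)
r 0.0 (321, 170, 1, 1)
```

View pics/w7.png

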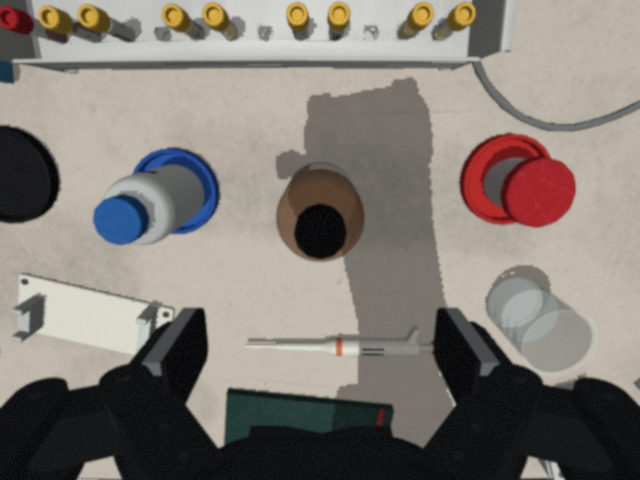

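```bash
python3 - <<'E'
from cap import *
im=cv2.imread("pics/w7.png"); cal=np.load('cal7.npy',allow_pickle=True).item()
meas(im,cal,'d',(285,195,70,75),.155,.0185)
E
```

```text
d free [6.092e-01 5.000e-04 1.870e-02] 0.51 fixed [6.092e-01 4.000e-04] 0.56
```

{"method": "send_rows", "body": {
  "series": "0 0 0 1 40 1 1; 0 0 0 1 75 1 1; 0 0 0 1 100 1 1; 0 0 0 1 117 1 1; 0 0 0 1 127 1 1; 0 0 0 1 127 1 1; 0 0 0 1 127 1 1; 0 0 0 1 127 1 0; 0 0 0 1 127 1 0; 0 0 0 1 127 1 0; 0 0 0 1 127 1 0; 0 0 0 1 127 1 0; 0 0 0 1 127 1 0; 0 0 0 1 127 1 0; 0 0 0 1 127 1 0",
  "force": 60
}}

```text
clock: 15.08
position: [0.6073, -0.0012, 0.1559]
tool_rot: [-1.569, -0.0, -1.571]
force: [-3.4, -1.6, 9.6]
grip_width: 0.0344
```

{"method": "send_rows", "body": {
  "series": "0 0 0 0 -12 0 0; 0 0 0 0 -40 0 0; 0 0 0 0 -80 0 0; 0 0 0 0 -120 0 0; 0 0 0 0 -155 0 0; 0 0 0 0 -180 0 0; 0 0 0 -10 -190 0 0; 0 0 0 -35 -190 0 0; 0 0 0 -70 -190 4 0; 0 0 0 -110 -190 7 0; 0 0 0 -150 -190 10 0; 0 0 0 -190 -190 13 0; 0 0 0 -230 -190 16 0; 0 0 0 -265 -190 19 0; 0 0 0 -295 -190 21 0; 0 0 0 -315 -190 22 0; 0 0 0 -325 -190 22 0; 0 0 0 -328 -190 22 0; 0 0 0 -328 -190 22 0; 0 0 0 -328 -190 22 0"
}}

```text
clock: 16.75
position: [0.6291, 0.3256, 0.3446]
tool_rot: [-1.571, -0.001, -1.572]
force: [0.4, 0.3, -5.0]
grip_width: 0.0342
```

```bash
python3 - <<'E'
from cap import *
st(); cal=cams.get_calibration("wrist"); im=cams.grab_frame("wrist")[:,:,::-1].copy()
cv2.imwrite("pics/w8.png",im); np.save('cal8.npy',cal,allow_pickle=True)
for c in big(col(im)['d'],4): print(cv2.contourArea(c),cv2.boundingRect(c))
E
```

```text
t 16.75 p [0.6291 0.3256 0.3446] rpy [-1.5710e+00 -1.0000e-03 -1.5721e+00] F [ 0.4  0.3 -5. ] w 0.0342
71781.0 (0, 267, 640, 213)
2145.0 (278, 145, 82, 77)
31.0 (336, 208, 15, 12)
0.0 (334, 220, 1, 1)
```

View pics/w8.png

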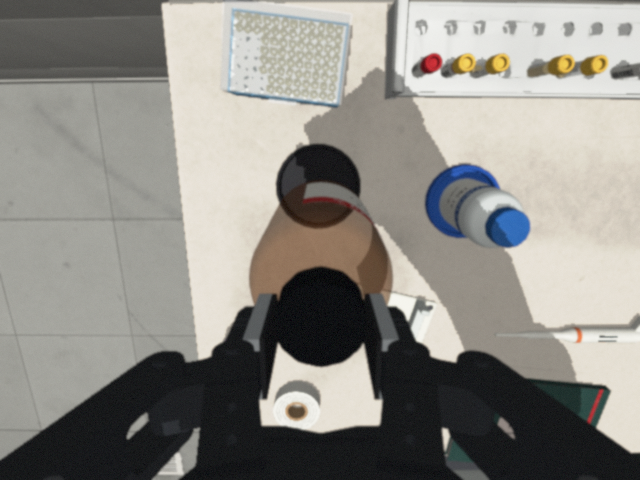

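```bash
python3 - <<'E'
from cap import *
im=cv2.imread("pics/w8.png"); cal=np.load('cal8.npy',allow_pickle=True).item()
m=(cv2.cvtColor(im,cv2.COLOR_BGR2HSV)[:,:,2]<75); m[:135]=0; m[230:]=0; m[:,:265]=0; m[:,370:]=0
p=cv2.convexHull(big(m)[0])[:,0,:]; p=p[p[:,1]<188]; w=onz(cal,p,.013); print(p[:,0].min(),p[:,0].max(),circ(w),circ(w,.051))
st()
E
```

```text
277 359 (array([0.63172094, 0.32966856, 0.04940099]), np.float64(0.00019696555690069327)) (array([0.6297051 , 0.32952317]), np.float64(0.0005562298601626825))
t 16.8 p [0.6293 0.3253 0.3449] rpy [-1.5706e+00 -9.0000e-04 -1.5727e+00] F [-0.2 -1.  -5.4] w 0.0344
```

{"method": "send_rows", "body": {
  "series": "0 0 0 -2 35 0 0; 0 0 0 -2 75 0 0; 0 0 0 -2 110 0 0; 0 0 0 -2 140 0 0; 0 0 0 -2 160 0 0; 0 0 0 -2 173 0 0; 0 0 0 -2 180 0 0; 0 0 0 -2 183 0 0; 0 0 0 -2 183 0 0; 0 0 0 -2 183 0 0"
}}

```text
clock: 17.63
position: [0.6295, 0.3291, 0.1632]
tool_rot: [-1.569, 0.001, -1.571]
force: [-0.6, -0.1, -4.9]
grip_width: 0.0343
```

{"method": "send_rows", "body": {
  "series": "0 0 0 0 1.5 0 0; 0 0 0 0 3 0 0; 0 0 0 0 3.5 0 0; 0 0 0 0 3.5 0 0; 0 0 0 0 3.5 0 0"
}}

```text
clock: 18.05
position: [0.6297, 0.3291, 0.16]
tool_rot: [-1.569, 0.001, -1.571]
force: [-0.5, -1.7, 7.5]
grip_width: 0.0343
```

{"method": "send_rows", "body": {
  "series": "0 0 0 0 0 0 1; 0 0 0 0 0 0 1; 0 0 0 0 0 0 1; 0 0 0 0 0 0 1; 0 0 0 0 0 0 1; 0 0 0 0 -20 0 1; 0 0 0 0 -60 0 1; 0 0 0 0 -100 0 1; 0 -0.12 0 0 -143 -10 1; 0 -0.24 0 20 -143 -30 1; 0 -0.36 0 40 -143 -55 1; 0 -0.48 0 60 -143 -80 1; 0 -0.6 0 80 -143 -105 1; 0 -0.72 0 89 -143 -129 1; 0 -0.84 0 89 -143 -129 1; 0 -0.96 0 89 -143 -129 1; 0 -1.08 0 89 -143 -129 1; 0 -1.2 0 89 -143 -129 1; 0 -1.32 0 89 -143 -129 1; 0 -1.44 0 89 -143 -129 1"
}}

```text
clock: 19.72
position: [0.4999, 0.2399, 0.3014]
tool_rot: [-1.571, -0.0, -0.125]
force: [-0.0, -0.5, 0.2]
grip_width: 0.085
```

{"method": "send_rows", "body": {
  "series": "0 -0.1308 0 0 0 0 1; 0 -0.1308 0 0 0 0 1; 0 -0.1308 0 0 0 0 1; 0 -0.1308 0 0 0 0 1; 0 -0.1308 0 0 0 0 1"
}}

```text
clock: 20.13
position: [0.4999, 0.2399, 0.3014]
tool_rot: [-1.571, -0.0, -0.003]
force: [-0.3, 0.2, 0.2]
grip_width: 0.0856
```

```bash
python3 - <<'E'
from cap import *
s=st(); print(s['qpos'].round(2)); cal=cams.get_calibration("wrist"); im=cams.grab_frame("wrist")[:,:,::-1].copy()
cv2.imwrite("pics/w9.png",im); np.save('cal9.npy',cal,allow_pickle=True)
E
```

```text
t 20.13 p [0.4999 0.2399 0.3014] rpy [-1.5708e+00 -1.0000e-04 -3.4000e-03] F [-0.3  0.2  0.2] w 0.0856
[-0.1   0.4  -0.61  1.69  0.25  1.13 -0.79]
```

View pics/w9.png

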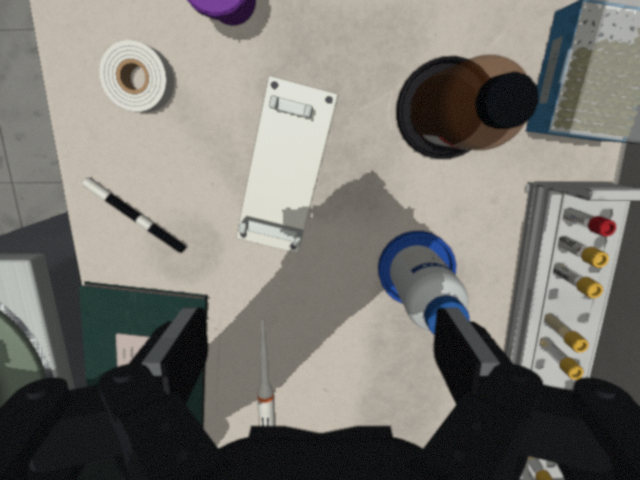

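```bash
python3 - <<'E'
import cv2,numpy as np
im=cv2.imread('pics/w9.png')
for p in [(180,285),(230,265),(230,305),(150,350),(200,340),(150,220),(90,300)]:
    print(p,im[p],cv2.cvtColor(im[p[0]:p[0]+1,p[1]:p[1]+1],cv2.COLOR_BGR2HSV)[0,0])
a=im[65:265,220:360]; cv2.imwrite('pics/w9z.png',cv2.resize(a,None,fx=3,fy=3,interpolation=cv2.INTER_CUBIC))
E
```

```text
(180, 285) [213 223 224] [ 27  13 224]
(230, 265) [208 214 208] [ 60   7 214]
(230, 305) [106 113 117] [ 19  24 117]
(150, 350) [154 165 172] [ 18  27 172]
(200, 340) [101 107 111] [ 18  23 111]
(150, 220) [165 176 183] [ 18  25 183]
(90, 300) [217 225 223] [ 38   9 225]
```

View pics/w9z.png

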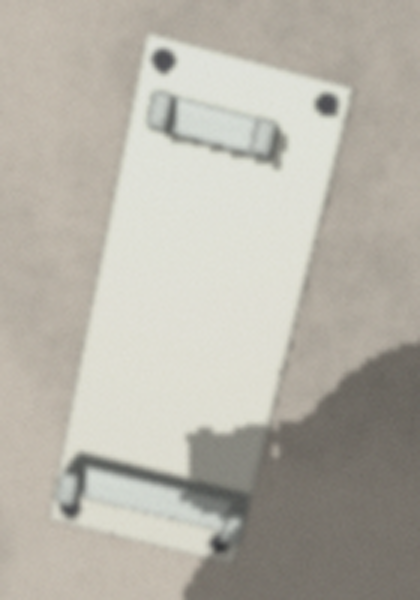

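```bash
python3 - <<'E'
from cap import *
cal=np.load('cal9.npy',allow_pickle=True).item()
z=np.array([[149,35],[352,90],[235,560],[52,517]])
p=(z+.5)/3-.5+[220,65]
W=onz(cal,p,.006); print(W.round(4)); d=lambda a,b:round(np.linalg.norm(W[a]-W[b])*1e3,1)
print('w',d(0,1),d(3,2),'l',d(0,3),d(1,2)); c=W.mean(0)
ax=(W[0]+W[1]-W[2]-W[3]); yaw=np.arctan2(-ax[0],ax[1]); bx=W[1]+W[2]-W[0]-W[3]; print('c',c.round(4),yaw,np.arctan2(bx[1],bx[0]))
ex=np.array([np.cos(yaw),np.sin(yaw)]); ey=np.array([-ex[1],ex[0]])
# notch tops
for zz,h in (([[172,107],[256,125]],.042),([[150,92],[280,130]],.042),([[82,470],[222,520]],.038)):
    q=onz(cal,(np.array(zz)+.5)/3-.5+[220,65],h)-c; print((q@ex).round(4),(q@ey).round(4))
# bias check: caps of the placed bottles
im=cv2.imread('pics/w9.png'); meas(im,cal,'d',(465,65,80,70),.159,.0185)
ct=cams.get_calibration('top'); 
t=cv2.imread('pics/top0.png')
print('top corners',onz(ct,[[205,242],[284,264],[273,292],[200,270]],.006).round(4))
E
```

```text
[[0.4491 0.3625]
 [0.5186 0.3445]
 [0.4748 0.1736]
 [0.405  0.1911]]
w 71.8 71.9 l 176.9 176.4
c [0.4619 0.2679] -0.251140196697962 -0.25011341720259406
[-0.0191  0.0081] [0.0666 0.0678]
[-0.0268  0.0159] [0.0693 0.0682]
[-0.0243  0.0274] [-0.0583 -0.064 ]
d free [0.6235 0.3268 0.0228] 2.5 fixed [0.6272 0.3303] 3.48
top corners [[0.5163 0.3475]
 [0.4669 0.1663]
 [0.4036 0.1906]
 [0.4523 0.3574]]
```

```bash
python3 - <<'E'
from cap import *
ct=cams.get_calibration('top'); print(onz(ct,[[321,281],[424,284],[405,273],[366,282]],.012).round(4)); togo([.46,-.03,.26],0)
E
```

```text
[[ 0.4286  0.0825]
 [ 0.4217 -0.1515]
 [ 0.4467 -0.1082]
 [ 0.4264 -0.0191]]
rotvec [ 0.0001 -0.0025  0.0001] shift [ -39.2   41.4 -270.1]
```

{"method": "send_rows", "body": {
  "series": "0 -0.003 0 -5 5 -25 1; 0 -0.003 0 -15 15 -60 1; 0 -0.003 0 -25 25 -100 1; 0 -0.003 0 -35 35 -140 1; 0 -0.003 0 -45 45 -180 1; 0 -0.003 0 -55 55 -220 1; 0 -0.003 0 -65 61 -255 1; 0 -0.003 0 -70 61 -280 1; 0 -0.003 0 -70 61 -290 1; 0 -0.003 0 -70 61 -290 1; 0 -0.003 0 -70 61 -290 1; 0 -0.003 0 -70 61 -290 1"
}}

```text
clock: 21.18
position: [0.4303, -0.0488, 0.2405]
tool_rot: [-1.57, -0.001, 0.004]
force: [0.0, -0.2, 0.4]
grip_width: 0.0854
```

```bash
python3 - <<'E'
from cap import *
s=st(); print(s['qpos'].round(2)); cal=cams.get_calibration("wrist"); im=cams.grab_frame("wrist")[:,:,::-1].copy()
cv2.imwrite("pics/w10.png",im); np.save('cal10.npy',cal,allow_pickle=True)
E
```

```text
t 21.18 p [ 0.4303 -0.0488  0.2405] rpy [-1.5704e+00 -6.0000e-04  3.6000e-03] F [ 0.  -0.2  0.4] w 0.0854
[ 0.43  0.25 -0.53  2.06  0.17  0.87 -0.19]
```

View pics/w10.png

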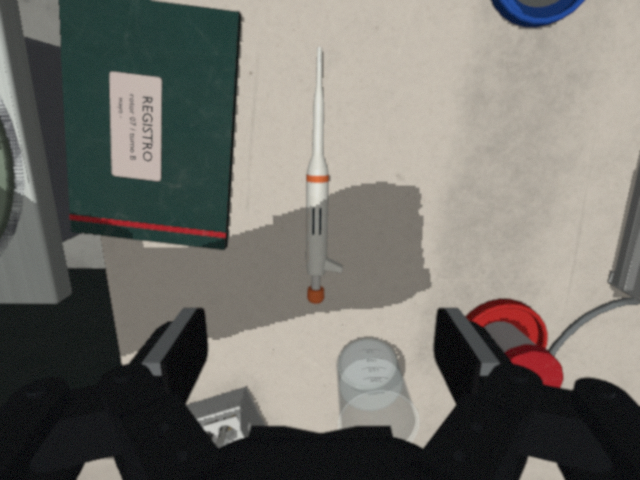

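```bash
python3 - <<'E'
from cap import *
cal=np.load('cal10.npy',allow_pickle=True).item()
n=['tip','plunger end','ringC','hL190','hR190','hL245','hR245','hook end']
w=onz(cal,[[320,47],[316,302],[318,179],[306,190],[329,190],[305,245],[328,245],[343,269]],.012)
for a,b in zip(n,w): print(a,b.round(4))
ax=w[0]-w[1]; print(np.linalg.norm(ax), np.arctan2(-ax[0],ax[1]), ((w[0]+w[1])/2).round(4))
for z in (.0,.021): 
  q=onz(cal,[[306,190],[329,190],[305,245],[328,245]],z); print(z,q.round(4).tolist())
E
```

```text
tip [0.4307 0.0895]
plunger end [ 0.4274 -0.1474]
ringC [ 0.4292 -0.0224]
hL190 [ 0.418  -0.0327]
hR190 [ 0.4395 -0.0326]
hL245 [ 0.4167 -0.0865]
hR245 [ 0.4391 -0.0864]
hook end [ 0.4542 -0.1114]
0.23697241007160483 -0.013723067690252418 [ 0.429  -0.0289]
0.0 [[0.4176, -0.0346], [0.4398, -0.0345], [0.4162, -0.0903], [0.4393, -0.0902]]
0.021 [[0.4183, -0.0312], [0.4393, -0.0311], [0.417, -0.0837], [0.4389, -0.0836]]
```

{"method": "send_rows", "body": {
  "series": "0 0.014 0 0 40 1 1; 0 0.014 0 0 80 1 1; 0 0.014 0 0 120 1 1; 0 0.014 0 0 160 1 1; 0 0.014 0 0 190 1 1; 0 0.014 0 0 210 1 1; 0 0.014 0 0 219 1 1; 0 0.014 0 0 222 1 1; 0 0.014 0 0 222 1 1"
}}

```text
clock: 21.98
position: [0.4301, -0.0483, 0.0184]
tool_rot: [-1.571, 0.0, -0.01]
force: [0.5, 0.6, 0.4]
grip_width: 0.0851
```

```bash
python3 - <<'E'
from cap import *
s=st(); im=cams.grab_frame("wrist")[:,:,::-1].copy()
cv2.imwrite("pics/w11.png",im)
E
```

```text
t 21.98 p [ 0.4301 -0.0483  0.0184] rpy [-1.5707e+00  2.0000e-04 -1.0100e-02] F [0.5 0.6 0.4] w 0.0851
```

View pics/w11.png

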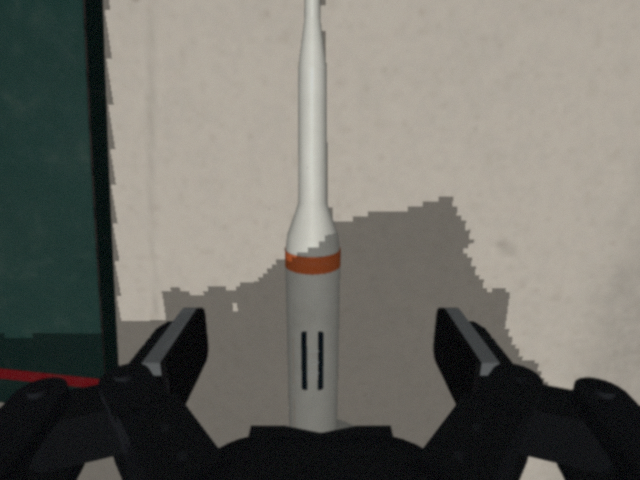

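{"method": "send_rows", "body": {
  "series": "0 0 0 -3 0 0 1; 0 0 0 -3 0 0 0; 0 0 0 -3 0 0 0; 0 0 0 -3 0 0 0; 0 0 0 -3 0 0 0; 0 0 0 -3 0 0 0; 0 0 0 -3 0 0 0; 0 0 0 -3 0 0 0; 0 0 0 -3 0 0 0",
  "force": 30
}}

```text
clock: 22.78
position: [0.427, -0.0491, 0.0185]
tool_rot: [-1.571, -0.0, -0.011]
force: [-1.5, -0.2, 10.1]
grip_width: 0.0183
```

```bash
python3 - <<'E'
from cap import *
s=st(); im=cams.grab_frame("wrist")[:,:,::-1].copy()
cv2.imwrite("pics/w12.png",im)
E
```

```text
t 22.78 p [ 0.427  -0.0491  0.0185] rpy [-1.5709e+00 -3.0000e-04 -1.1400e-02] F [-1.5 -0.2 10.1] w 0.0183
```

View pics/w12.png

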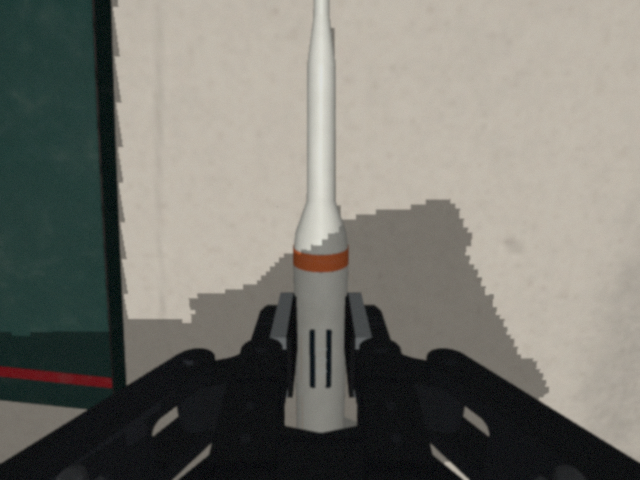

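{"method": "send_rows", "body": {
  "series": "0 0 0 0 -12 0 0; 0 0 0 0 -40 0 0; 0 0 0 0 -75 0 0; 0 0 0 0 -105 0 0; 0 0.03 0 2 -120 20 0; 0 0.06 0 4 -120 50 0; 0 0.09 0 6 -120 90 0; 0 0.12 0 8 -120 130 0; 0 0.15 0 10 -120 170 0; 0 0.18 0 12 -120 210 0; 0 0.21 0 15 -120 245 0; 0 0.237 0 18 -120 272 0; 0 0.237 0 20 -120 290 0; 0 0.237 0 20 -120 300 0; 0 0.237 0 20 -120 300 0; 0 0.237 0 20 -120 300 0; 0 0.237 0 20 -120 300 0"
}}

```text
clock: 24.25
position: [0.4502, 0.2492, 0.1382]
tool_rot: [-1.572, 0.0, -0.249]
force: [0.2, -0.2, -1.2]
grip_width: 0.0185
```

```bash
python3 - <<'E'
from cap import *
s=st(); cal=cams.get_calibration("wrist"); im=cams.grab_frame("wrist")[:,:,::-1].copy()
cv2.imwrite("pics/w13.png",im); np.save('cal13.npy',cal,allow_pickle=True)
togo([.4512,.2505,.0425],-.2507)
E
```

```text
t 24.25 p [0.4502 0.2492 0.1382] rpy [-1.5718e+00  1.0000e-04 -2.4940e-01] F [ 0.2 -0.2 -1.2] w 0.0185
rotvec [ 0.0008  0.001  -0.    ] shift [ 0.6 95.8  1.5]
```

View pics/w13.png

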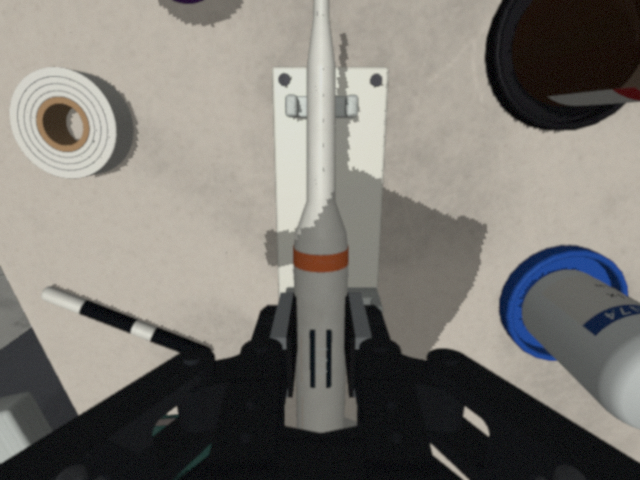

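```bash
python3 - <<'E'
from cap import *
cal=np.load('cal13.npy',allow_pickle=True).item()
yaw=-.2507; ex=np.array([np.cos(yaw),np.sin(yaw)]); ey=np.array([-ex[1],ex[0]]); t=np.array([.4502,.2492])
def rel(p,z): q=onz(cal,p,z)-t; return np.c_[q@ex,q@ey].round(4)*1e3
print('notch',rel([[300,106],[346,106]],.042)); print('notch y faces',rel([[320,95],[320,118]],.042))
print('base corners',rel([[273,68],[387,68]],.006)); print('cone',rel([[309,106],[333,106]],.136))
E
```

```text
notch [[-10.8  85.1]
 [ 14.8  85.1]]
notch y faces [[ 0.3 90.9]
 [ 0.3 78.7]]
base corners [[-29.4 109.4]
 [ 42.5 109.5]]
cone [[-3.1 81.2]
 [ 4.8 81.2]]
```

{"method": "send_rows", "body": {
  "series": "0 0 0 1.5 25 0.5 0; 0 0 0 1.5 50 0.5 0; 0 0 0 1.5 68 0.5 0; 0 0 0 1.5 80 0.5 0; 0 0 0 1.5 88 0.5 0; 0 0 0 1.5 92 0.5 0; 0 0 0 1.5 94 0.5 0; 0 0 0 1.5 94 0.5 0; 0 0 0 1.5 94 0.5 0"
}}

```text
clock: 25.05
position: [0.4521, 0.251, 0.045]
tool_rot: [-1.57, -0.001, -0.248]
force: [-0.3, -1.5, -0.4]
grip_width: 0.0183
```

```bash
python3 - <<'E'
from cap import *
s=st(); im=cams.grab_frame("wrist")[:,:,::-1].copy()
cv2.imwrite("pics/w14.png",im)
E
```

```text
t 25.05 p [0.4521 0.251  0.045 ] rpy [-1.5701e+00 -7.0000e-04 -2.4830e-01] F [-0.3 -1.5 -0.4] w 0.0183
```

View pics/w14.png

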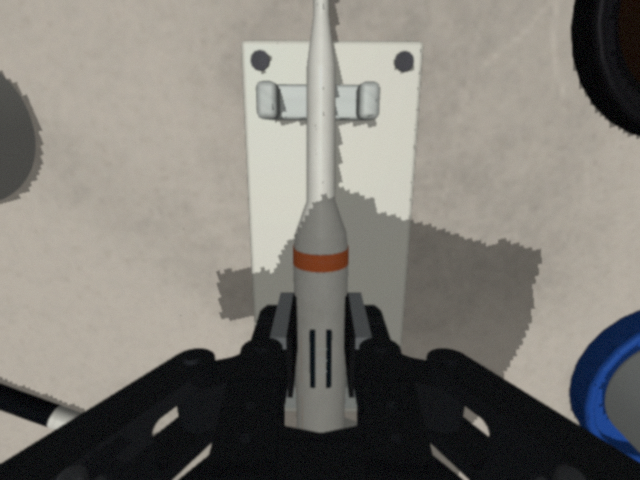

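Cone is centred in the narrow notch (cone ~321, notch 278–358). Creep down to contact.

{"method": "send_rows", "body": {
  "series": "0 0 0 0 1 0 0; 0 0 0 0 2 0 0; 0 0 0 0 3 0 0; 0 0 0 0 3 0 0; 0 0 0 0 3 0 0"
}}

```text
clock: 25.52
position: [0.4521, 0.251, 0.0425]
tool_rot: [-1.57, -0.001, -0.248]
force: [-6.7, -5.6, 29.1]
grip_width: 0.0182
```

{"method": "send_rows", "body": {
  "series": "0 0 0 0 -1 0 0; 0 0 0 0 -1.2 0 0; 0 0 0 0 -1.2 0 0.6; 0 0 0 0 -1.2 0 0.6; 0 0 0 0 -1.2 0 0.6; 0 0 0 0 -1.2 0 0.6; 0 0 0 0 -1.2 0 0.6; 0 0 0 0 -20 0 0.6; 0 0 0 0 -55 0 0.6; 0 0 0 0 -95 0 0.6; 0 0 0 0 -135 0 0.6; 0 0 0 0 -175 0 0.6; 0 0 0 0 -210 0 0.6; 0 0 0 0 -230 0 1; 0 0 0 0 -230 0 1; 0 0 0 0 -230 0 1"
}}

```text
clock: 26.85
position: [0.4521, 0.2509, 0.2722]
tool_rot: [-1.57, -0.002, -0.249]
force: [0.4, 0.5, -0.2]
grip_width: 0.0846
```

```bash
python3 - <<'E'
from cap import *
s=st(); cal=cams.get_calibration("wrist"); im=cams.grab_frame("wrist")[:,:,::-1].copy()
cv2.imwrite("pics/w15.png",im); np.save('cal15.npy',cal,allow_pickle=True)
im=cams.grab_frame("scene")[:,:,::-1]; a=im[130:380,150:460]
cv2.imwrite("pics/s15.png",cv2.resize(a,(744,600),interpolation=cv2.INTER_CUBIC))
E
```

```text
t 26.85 p [0.4521 0.2509 0.2722] rpy [-1.5697 -0.0017 -0.2485] F [ 0.4  0.5 -0.2] w 0.0846
```

View pics/w15.png

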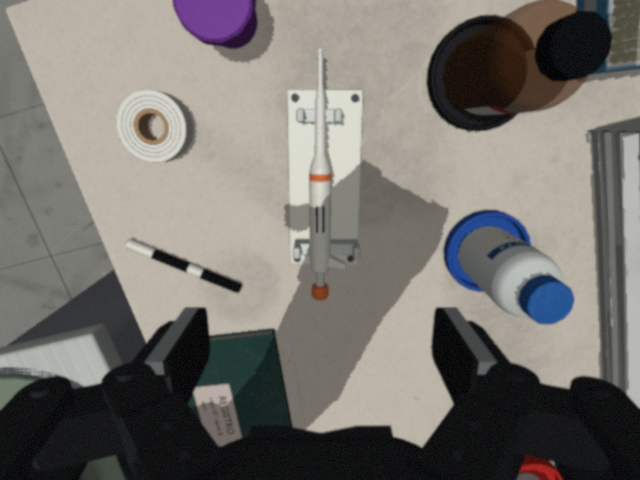

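View pics/s15.png

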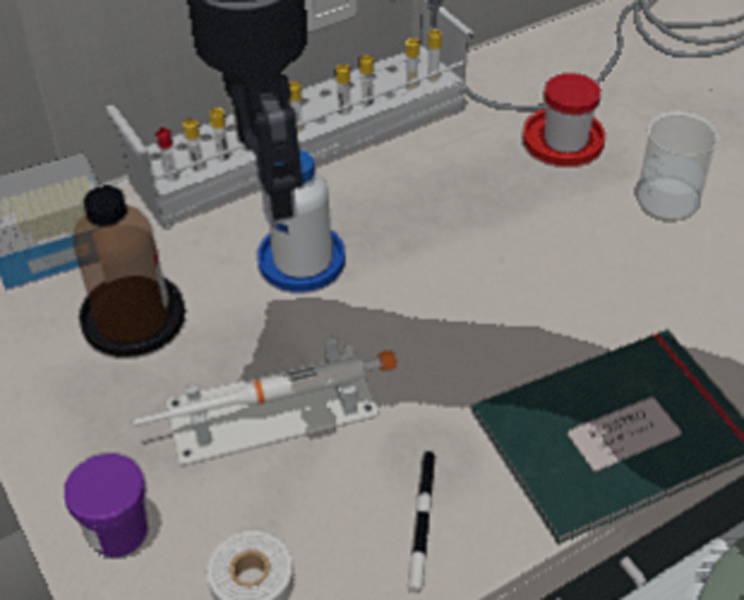

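```bash
python3 - <<'E'
from cap import *
im=cv2.imread('pics/w15.png'); cv2.imwrite('pics/w15z.png',cv2.resize(im[40:310,260:400],None,fx=2.2,fy=2.2,interpolation=cv2.INTER_CUBIC))
cal=np.load('cal15.npy',allow_pickle=True).item()
yaw=-.2507; ex=np.array([np.cos(yaw),np.sin(yaw)]); ey=np.array([-ex[1],ex[0]]); 
c=onz(cal,[[288,90],[362,90],[360,265],[291,263]],.006).mean(0)
q=onz(cal,[[320,48],[320,300]],.036)-c; print(c,q@ex,q@ey)
E
```

```text
[0.4624745  0.26708188] [-0.00568343 -0.00520335] [ 0.12097653 -0.11791471]
```

View pics/w15z.png

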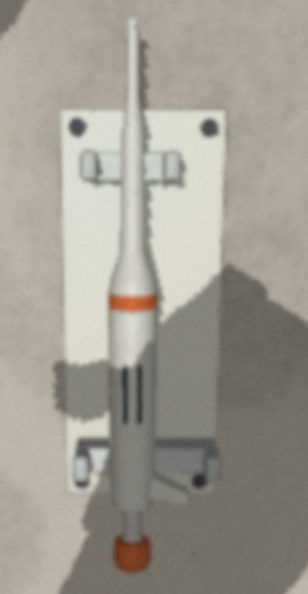

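```bash
python3 -c "
from h import *
st(); print(bot.job_done())"
```

```text
t 26.95 p [0.4515 0.2505 0.2705] rpy [-1.5717e+00  8.0000e-04 -2.4830e-01] F [-0.4  0.5  0.2] w 0.0854
the job is handed in; nothing more can be done
None
```

The job is handed in at about 27 s on the robot's clock. I moved the white bottle to the blue tray, then the cup to the red tray, then the amber bottle to the black tray. Last, the pipette went into its cradle with the cone in the narrow notch and the handle in the wide one.

- **Pictures:** the last wrist and scene pictures show the bottles and cup upright inside their rims. The pipette lies between the cheeks of both notches, about 2 mm off its nominal place. The beaker stands apart and was not touched; I did not measure its position again. The gripper was open and about 0.27 m above the bench.
- **Forces:** each placement was lowered until contact showed. This was about 7 to 14 N for the bottles and cup, and up to 29 N for the pipette, which I eased off before letting go.
- **Disagreements:** the wrist camera and the gripper position differed by about 2 mm, and the top camera and wrist camera by up to 4 to 6 mm. I corrected for this, and it is less than the room in the trays and notches. The cradle's edges measured about 2% short of the given size.

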